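# Load the watch-parts spin dryer and hold its lid at the spin mark

## Robot

A 6-joint arm with a two-finger parallel gripper is mounted at the origin on the work surface. World frame = base frame: x ahead of the robot, y to its left, z up, the work surface at z = 0. Lengths are in m, angles in rad, forces in N, time in s.
With the tool pointing down it reaches from about 0.325 to 0.875 m from the base axis. Payload 4.4 kg.
Tool frame: the origin (TCP) lies midway between the tips of the shut fingers; the grasp point (between the pads) lies 19 mm behind it; z points along the fingers, y is the direction in which the jaws open and shut (so a half turn about z gives the same grasp; the last joint's range is limited). The gripper opens to 85 mm and grips with 20 to 120 N. Pads are 22 mm wide; open, the fingers measure 114 mm over their backs; the gripper's body (76 mm by 85 mm) begins 54 mm behind the grasp point. The pads swing forward as they close: fully open they stand 13 mm farther back than shut.
Start: joints at [1.161, 0.207, 1.542, -0, 1.393, -0.15], TCP at [0.147, 0.556, 0.231] pointing down, gripper open.
Joint ranges: [-2.73, 2.73], [-0.86, 2.22], [0.23, 2.46], [-1.11, 4.25], [0.08, 2.63], [-2.82, 2.82]. Speed limits (rad/s): [2.79, 2.79, 3.14, 3.14, 3.14, 3.14].

## Interface

Orientations are given as a rotation vector (axis times angle).
In Python, from rig import env gives the robot as it stands. The module is installed in compiled form; this text tells all that it offers.
- The arm moves only by the tool arm_command, never from a script. Its argument "targets" is a list of rows, each a list of 3 entries, a list of its own where there are three numbers: the closure, from -1 (fully open) to 1 (shut), then the shift along the tool's x, y, z in mm, then the turn, a rotation vector about the tool's x, y, z in rad. A call has 1 to 8 rows; each row shifts and turns the commanded pose from where the row before left it, along the tool's axes as they then stand; what a row does not reach is not made up. A row lasts 1/10 s, in which the tool goes at most 50 mm and 8.59 degrees, less where a joint would pass 70% of its speed; a pose out of reach is approached as far as the arm can. A call with a gripper value outside its range is refused whole. The fingers move at their own pace and stop on an object; "squeeze" is the grip in N (left out, the last holds). Time passes only in rows, so rows that do not move let the fingers close. It gives the time, the measured TCP pose, the force and the opening at its end, in the units of the state.
- env.get_obs(): the state, without advancing time (a new reading comes with each control period).
- env.snapshot(name): name is "scene" or "top"; returns the picture (384x512x3 uint8, blue, green, red); there is no depth.
- env.calibration(name): a dict with "intrinsics" (3x3 intrinsics, pixels), "position" and "attitude" of the camera in the world. Camera axes: x right, y up, looking along -z (the intrinsics and any distortion apply to the point x, -y, -z); pixel columns grow to the right and rows downward; lengths in m; the calibration is good to about 2 mm. A picture is of the moment at which its call begins. calibration takes no time and is no camera call.
- env.close_job(): hands the job in, once; it reports no verdict.
Trained networks look in the newest picture that a camera, given by its name, has taken for a name from the list of things; names that differ only in an ending like _2 or _b are one class to them, and where a whole thing is asked for, a point or a joint stands for the part that bears it (a point fixed in the world has none). Each returns a list of dicts, best first, with "score" (0 to 1); they miss things now and then, are a little off and sometimes report something else, mostly with a low value. They report only what shows in the picture. A call takes as long as a camera call. They do not tell look-alikes from the thing itself.
- env.cut_out(thing, camera): "region" (384x512 bool, what is visible of it) and "extent" ([left, top, right, bottom] in pixels, round what is visible of it).
- env.pinpoint(thing, camera): "centre" ([row, column] in pixels: a listed point, or the origin of a listed thing).
The state is a dict: "t": time; "joint_positions": joint angles; "qvel": joint speeds; "effort": joint torques, N m; "tool_pos": TCP position; "tool_rot": TCP orientation; "contact_force": force on the tool from outside, world axes, zero at the start; "wrist_torque": the same for the moment, N m; "gripper_width": opening from 0.0 (shut) to 1.0 (fully open).
Only numpy, scipy, OpenCV 4.12 (cv2) and the standard library are available. Lean on these libraries where they do the work, as an engineer would, in place of code of your own. Each camera call takes 0.05 s, during which the arm holds its last target. There are 200 camera calls.

## Task

Spin-dry the cleaned watch parts: stand the small wire basket down on the rotor inside the open spin dryer, then put the dryer's lid on, its two ears down through the two notches of the collar, and twist it clockwise (seen from above) to the line half-way to the lock, never as far as the lock click. The dryer spins only while the lid is held there against its return spring, so the program finishes while still gripping and holding the lid at that line, without letting go. Leave the other things on the bench where they are.

Things in the scene. Friction and masses are not known exactly. Their poses are not given: they have to be found in the camera images.
- dryer: spin dryer, fixed: round grey housing, diameter 160 mm, dark control pod on its front (-x, reaching 110 mm from the axis, 64 high). Origin: on the chamber axis, at its underside (2 mm above the work surface); z up. Chamber open at the top, bore diameter 84. On top a collar, outer diameter 124, its top 126 mm above the origin; two notches, 30 degrees wide, open to radius 54, at +x and -x
- rotor_seat (a point): centre of the rotor plate at the bottom of the chamber, on the axis, 82 mm below the collar's top; the basket stands here, inside a flared rim 8 mm high (67 mm diameter at the plate, 78 mm at the rim's top)
- collar_top (a point): centre of the collar's opening (diameter 89), level with its top. Under the collar's 6 mm thick ledge is a groove 8 mm high. Marks on the collar's top, clockwise seen from above (negative yaw) from each notch: black line at 45 degrees = half-way, hold here; black dot at 90 = lock. Detent balls resist from about 62 degrees on
- basket_center (a point): loose wire basket of watch parts, 64 mm high, about 110 g: round body, diameter 60, height 34, and an upright aluminium post, diameter 12, from its middle to the top, by which it is carried. This point: on the axis half-way up (32 mm above its underside, 2 mm below the round body's rim); z up. Starts upright on the bench, left or right of the dryer
- lid_center (a point): loose lid, 52 mm high, about 220 g: aluminium disc, diameter 85, 20 thick; two ears at its lower edge on +x and -x (radius 51, 6 thick, 20 degrees wide); on top a black bar along x (60 long, 14 wide, 32 high). Point: on the axis, 26 mm above the underside; z up. Starts right way up. Seated: this point 12 mm above collar_top; play 2 mm sideways and (turned) up, 5 degrees in the notches
- interlock (a joint): turn of the sprung ring under the collar's ledge (rad), 0 at rest. The lid's ears meet its studs after 10 degrees (0.17 rad) clockwise, then it reads the lid's turn from the notches less 0.17: 0.61 at the half-way line, about 0.9 where the detent balls begin. It pushes the lid back with 0.12 N m at 0, 0.18 N m at half-way
- movement_holder: bystander: steel clamp with a small brass movement, 70 x 34 mm
- loupe: bystander: black eye loupe, diameter 38, 36 high
- tweezers: bystander: brass tweezers lying, 115 mm long
- dust_cover: bystander: clear dome with a knob over a movement, diameter 66, 52 high
- oil_stand: bystander: dark block with four oil cups, 38 x 120 mm
- parts_tray: bystander: white tray of four compartments, 85 mm square, 16 high
- blower: bystander: rubber dust blower standing upright, diameter 58, 100 high
Mind the look-alikes: they are no part of the job. Leave any purple look-alike of the part that bears basket_center alone.

How it is judged:
On the way, in this order (a step that is already met when the one before it is completed fails the run):
1. the basket stands upright on the rotor plate, let go (horizontal distance between basket_center and rotor_seat below 0.007 m and z of basket_center in the frame of dryer below 0.079 m and angle between basket_center's own z axis and vertical below 0.1 rad and contact force between the fingers and basket below 0.1 N), for 0.2 s.
2. the lid is down in the collar, its ears through the notches (horizontal distance between lid_center and collar_top below 0.005 m and z of lid_center in the frame of dryer below 0.1415 m and angle between lid_center's own z axis and vertical below 0.1 rad), for 0.2 s.
At the end, for the whole second after the job is handed in: still gripped (over 3 N) and still, the lid is level and down in the collar (3.5 mm; 5 mm off axis), turned clockwise 45 degrees (12 either way) from the notches against the spring; the basket stands upright on the rotor (7 mm off axis, 3 mm high) (all of step 2 and angle between the x axis of lid_center and the x axis of dryer, either way round between 0.576 and 0.995 rad and value of joint interlock between 0.37 and 0.86 rad and velocity of joint interlock between -0.1 and 0.1 rad/s and contact force between the fingers and lid above 3 N and horizontal distance between basket_center and rotor_seat below 0.007 m and z of basket_center in the frame of dryer below 0.079 m and angle between basket_center's own z axis and vertical below 0.1 rad); the arm keeps its last pose, push and grip.
It fails at once if the lid is turned on into the lock detent (value of joint interlock above 1.05 rad).
It fails at once if a bystander is pushed more than 25 mm or knocked over (distance of any of movement_holder, loupe, tweezers, dust_cover, oil_stand, parts_tray, blower from where it was at the start of the episode above 0.025 m or angle between any of loupe, blower, dust_cover's own z axis and vertical above 0.7 rad).
It also fails if it takes over 53 s, if anything falls off the work surface, if the arm or the gripper's body presses on something with over 40 N, if the wrist force passes 120 N, or if a joint passes its speed limit or range.

## Working session

There is one attempt and no reset: what is moved stays moved. The work goes in short steps, Python scripts to look and compute and a tool call to move; the robot and the scene stay as the last step left them, time stands still between calls to the robot, and variables do not carry over. Pictures are saved under pics/ and viewed, about 8 in all and at most 12, crops included, and the job is handed in when it is done.

Besides the shell and the picture viewer there is one more tool, called after ">>>" as a command line: name --argument value ..., lists and objects as JSON in quotes. arm_command: Moves the arm, as the interface text tells. Its arguments: {"type":"object","properties":{"targets":{"type":"array","items":{"type":"array"}},"squeeze":{"type":"number"}},"required":["targets"]}

```bash
mkdir -p pics
cat > h.py <<'E'
import numpy as np, cv2
from rig import env
from scipy.spatial.transform import Rotation as R
def cal(c):
    d=env.calibration(c); A=np.array(d["attitude"],float)
    if A.shape!=(3,3): A=R.from_rotvec(A).as_matrix() if A.size==3 else R.from_quat(A).as_matrix()
    return np.array(d["intrinsics"]),np.array(d["position"]),A
def ray(c,row,col,z):
    K,p,A=cal(c); v=np.linalg.inv(K)@[col,row,1]; w=A@(v*[1,-1,-1]); return p+w*(z-p[2])/w[2]
def proj(c,X):
    K,p,A=cal(c); q=A.T@(np.array(X)-p)*[1,-1,-1]; u=K@q; return u[1]/u[2],u[0]/u[2]
E
python3 - <<'E'
from h import *
for c in("scene","top"):
    im=env.snapshot(c); cv2.imwrite(f"pics/{c}0.png",im); d=env.calibration(c); print(c,d)
Z=dict(dryer=.002,collar_top=.128,rotor_seat=.046,basket_center=.032,lid_center=.026)
for n,z in Z.items():
  for c in("scene","top"):
    for r in env.pinpoint(n,c)[:3]:
        print(n,c,round(r["score"],2),np.round(r["centre"],1),np.round(ray(c,*r["centre"],z),3))
for n in "movement_holder loupe tweezers dust_cover oil_stand parts_tray blower".split():
    for r in env.pinpoint(n,"top")[:1]: print(n,round(r["score"],2),np.round(r["centre"]),np.round(ray("top",*r["centre"],0.02),3))
print(env.get_obs())
E
```

```text
scene {'intrinsics': array([[393.51955325,   0.        , 254.37254223],
       [  0.        , 393.51955325, 195.34864825],
       [  0.        ,   0.        ,   1.        ]]), 'position': array([ 0.99048477, -0.28981374,  0.88939324]), 'attitude': array([0.56224945, 0.29698249, 0.93555597])}
top {'intrinsics': array([[418.42636012,   0.        , 262.17641767],
       [  0.        , 418.42636012, 194.43835755],
       [  0.        ,   0.        ,   1.        ]]), 'position': array([0.42497562, 0.0180101 , 1.2781757 ]), 'attitude': array([ 0.06635719, -0.07440615, -1.55072303])}
dryer scene 0.77 [228.5 258.9] [0.57  0.013 0.002]
dryer scene 0.65 [197.2 180.7] [ 0.367 -0.107  0.002]
dryer top 0.58 [183.  263.8] [0.575 0.008 0.002]
collar_top scene 0.83 [200.3 259.5] [0.568 0.014 0.128]
collar_top top 0.89 [183.2 264.6] [0.56  0.007 0.128]
collar_top top 0.23 [186.4 263.7] [0.551 0.009 0.128]
rotor_seat scene 0.78 [215.1 255.5] [0.554 0.013 0.046]
rotor_seat top 0.77 [189.2 263.5] [0.552 0.009 0.046]
basket_center scene 0.88 [314.8 113.4] [ 0.582 -0.386  0.032]
basket_center scene 0.69 [
[... 703 characters left out ...]
51. 136.] [0.361 0.384 0.02 ]
{'t': 0.95, 'joint_positions': array([ 1.16152671e+00,  2.06574319e-01,  1.54147980e+00, -1.03400359e-05,
        1.39352189e+00, -1.50474551e-01]), 'qvel': array([ 0.0011528 ,  0.00198993, -0.00102667, -0.00130747, -0.00026594,
        0.0001855 ]), 'effort': array([ 1.62028748e-03, -3.83060646e+01, -2.91974133e+01, -2.68493750e-04,
        7.49294286e-04, -3.15402804e-05]), 'tool_pos': array([0.14715398, 0.55585746, 0.23130587]), 'tool_rot': array([4.05376172e-01, 3.11531446e+00, 2.07096761e-05]), 'contact_force': array([ 0.3613142 ,  0.22566262, -0.0094946 ]), 'wrist_torque': array([ 0.00194687, -0.00940518,  0.05283833]), 'gripper_width': 0.9982248097221395}
```

View pics/top0.png

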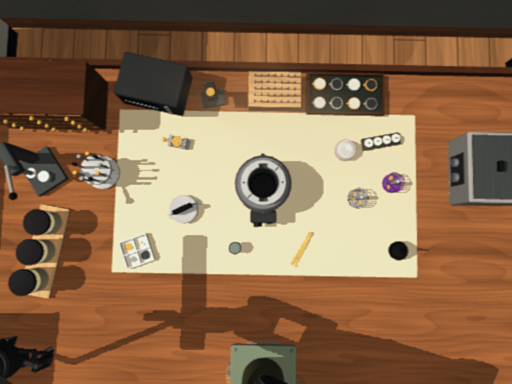

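View pics/scene0.png

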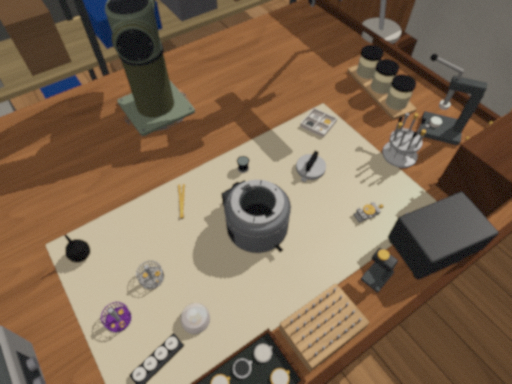

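Top picture: dryer at row 183, col 264 with its pod towards -x (row 215). The plain basket is at (198,360), the purple look-alike at (182,396), the lid at (207,183), and the loupe near (247,235). Scene picture agrees. Next I'll look closer for the yaws.

Run:
```python
from h import *
t=cv2.imread("pics/top0.png"); s=cv2.imread("pics/scene0.png")
def cr(im,r,c,h): return cv2.resize(im[r-h:r+h,c-h:c+h],(390,290) if 0 else (290,290),interpolation=cv2.INTER_CUBIC)
a=np.hstack([cr(t,188,264,36),cr(t,207,183,24)]);b=np.hstack([cr(s,212,257,42),cr(s,165,311,24)])
cv2.imwrite("pics/c1.png",np.vstack([a,b]))
print(proj("top",[.56,.008,.128]),proj("scene",[.56,.008,.128]))
```

```text
(np.float64(183.18969403837522), np.float64(264.2186336804109)) (np.float64(199.17210124620973), np.float64(255.23091941536688))
```

View pics/c1.png

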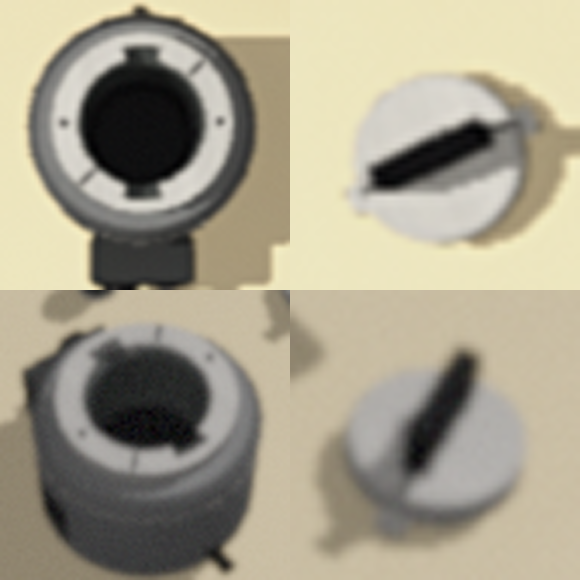

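Top crop: collar notches at crop (143,50) and (142,193), dots at (64,122) and (221,121). The lid bar runs from (83,178) to (195,130), with ears at (68,198) and (240,118). The marks and both parts agree with the description.

Run:
```python
from h import *
def P(x,y,r,c,h,z): k=290/(2*h); return ray("top",r-h+y/k-.5+.5/k,c-h+x/k-.5+.5/k,z)
ang=lambda a,b: np.degrees(np.arctan2(*(b-a)[[1,0]]))
n1,n2=P(143,50,188,264,36,.128),P(142,193,188,264,36,.128);d1,d2=P(64,122,188,264,36,.128),P(221,121,188,264,36,.128)
print("notch",n1,n2,(n1+n2)/2,ang(n2,n1),"dots",(d1+d2)/2,ang(d2,d1)-90)
b1,b2=P(83,178,207,183,24,.050),P(192,132,207,183,24,.050);e1,e2=P(68,198,207,183,24,.003),P(240,118,207,183,24,.003)
print("bar",(b1+b2)/2,ang(b1,b2),"ears",(e1+e2)/2,ang(e1,e2))
# lid disc ellipse
im=env.snapshot("top"); env.snapshot("scene")
for n,z in(("lid_center",.02),("basket_center",.034)):
  for c in("top","scene"):
    for r in env.cut_out(n,c)[:2]:
        e=r["extent"]; print(n,c,round(r["score"],2),e,np.round(ray(c,(e[1]+e[3])/2,(e[0]+e[2])/2,z),3))
o=env.get_obs(); print(R.from_rotvec(o["tool_rot"]).as_matrix().round(3))
```

```text
notch [0.61348461 0.01200678 0.128     ] [0.51456251 0.01086497 0.128     ] [0.56402356 0.01143588 0.128     ] 0.6613080856095113 dots [0.56383444 0.01141713 0.128     ] 1.4781545333632522
bar [0.49047551 0.24916126 0.05      ] -65.83664483555894 ears [0.49164873 0.24959805 0.003     ] -63.753693988091776
lid_center top 0.73 [171.1, 193.2, 199.5, 224.2] [0.491 0.243 0.02 ]
lid_center top 0.55 [234.8, 156.8, 295.7, 225.0] [0.549 0.004 0.02 ]
lid_center scene 0.79 [293.2, 152.2, 326.1, 182.7] [0.497 0.24  0.02 ]
basket_center top 0.83 [346.2, 188.8, 370.2, 205.5] [ 0.534 -0.274  0.034]
basket_center top 0.79 [385.5, 170.1, 401.5, 191.8] [ 0.585 -0.38   0.034]
basket_center scene 0.87 [137.1, 266.6, 162.5, 293.7] [ 0.555 -0.284  0.034]
basket_center scene 0.77 [102.4, 303.9, 128.8, 334.2] [ 0.595 -0.385  0.034]
[[-0.967  0.256 -0.   ]
 [ 0.256  0.967 -0.   ]
 [ 0.    -0.    -1.   ]]
```

>>> arm_command --targets '[[0, [-14, -17, 0], [0, 0, 0]], [0, [-29, -36, 0], [0, 0, 0]], [0, [-29, -36, 0], [0, 0, 0]], [0, [-29, -36, 0], [0, 0, 0]], [0, [-29, -36, 0], [0, 0, 0]], [0, [-29, -36, 0], [0, 0, 0]], [0, [-29, -36, 0], [0, 0, 0]], [0, [-29, -36, 0], [0, 0, 0]]]' --squeeze 30

```text
t: 2.05
tool_pos: [0.2885, 0.2387, 0.2316]
tool_rot: [0.404, 3.114, 0.001]
contact_force: [1.5, -0.2, 0.9]
gripper_width: 0.501
```

>>> arm_command --targets '[[0, [-29, -35, 0], [0, 0, 0]], [0, [-29, -35, 0], [0, 0, 0]], [0, [-29, -35, 0], [0, 0, 0]], [0, [-29, -35, 0], [0, 0, 0]], [0, [-29, -35, 0], [0, 0, 0]], [0, [-29, -35, 0], [0, 0, 0]], [0, [-29, -35, 0], [0, 0, 0]], [0, [-29, -35, 0], [0, 0, 0]]]'

```text
t: 2.85
tool_pos: [0.4413, -0.0918, 0.2316]
tool_rot: [0.406, 3.114, 0.0]
contact_force: [0.3, 1.0, -0.2]
gripper_width: 0.498
```

```bash
cat >> h.py <<'E'
def go(x,y,z,yaw=None):
    o=env.get_obs(); M=R.from_rotvec(o["tool_rot"]).as_matrix(); d=np.array([x,y,z])-o["tool_pos"]
    a=np.degrees(np.arctan2(M[1,0],M[0,0]))
    print("t",round(o["t"],2),"tcp",o["tool_pos"].round(4),"yaw",a.round(1),"tilt",M[:,2].round(3),"F",o["contact_force"].round(1),"w",round(o["gripper_width"],3))
    print("shift mm",(M.T@d*1e3).round(1), "turn z rad", None if yaw is None else np.radians(-((yaw-a+180)%360-180)).round(3))
E
python3 -c "
from h import *
go(.533,-.279,.231)"
```

```text
t 2.85 tcp [ 0.4413 -0.0918  0.2316] yaw 165.1 tilt [ 0.001 -0.    -1.   ] F [ 0.3  1.  -0.2] w 0.498
shift mm [-136.7 -157.4    0.7] turn z rad None
```

>>> arm_command --targets '[[0, [-29, -34, 0], [0, 0, 0]], [0, [-29, -34, 0], [0, 0, 0]], [0, [-29, -34, 0], [0, 0, 0]], [0, [-29, -34, 0], [0, 0, 20]], [0, [-21, -21, 35], [0, 0, 0]], [0, [0, 0, 40], [0, 0, 0]], [0, [0, 0, 40], [0, 0, 0]], [0, [0, 0, 0], [0, 0, 0]]]'

```text
t: 3.65
tool_pos: [0.5242, -0.2756, 0.1092]
tool_rot: [-0.636, -3.063, -0.01]
contact_force: [-0.8, 1.0, -0.4]
gripper_width: 0.501
```

Run:
```python
from h import *
go(.533,-.279,.038)
out=[]
for c in("top","scene"):
    im=env.snapshot(c); r,q=proj(c,[.533,-.279,.06]); r=int(r);q=int(q)
    out.append(cv2.resize(im[r-40:r+40,q-40:q+40],(390,390),interpolation=cv2.INTER_CUBIC))
    for p in env.pinpoint("basket_center",c)[:2]: print(c,p["score"],ray(c,*p["centre"],.032).round(4))
cv2.imwrite("pics/b1.png",np.hstack(out))
```

```text
t 3.65 tcp [ 0.5242 -0.2756  0.1092] yaw 156.5 tilt [-0.012  0.009 -1.   ] F [-0.8  1.  -0.4] w 0.501
shift mm [-10.5   0.1  71.1] turn z rad None
top 0.48 [ 0.531  -0.2781  0.032 ]
scene 0.82 [ 0.5335 -0.2741  0.032 ]
scene 0.75 [ 0.5852 -0.3787  0.032 ]
```

View pics/b1.png

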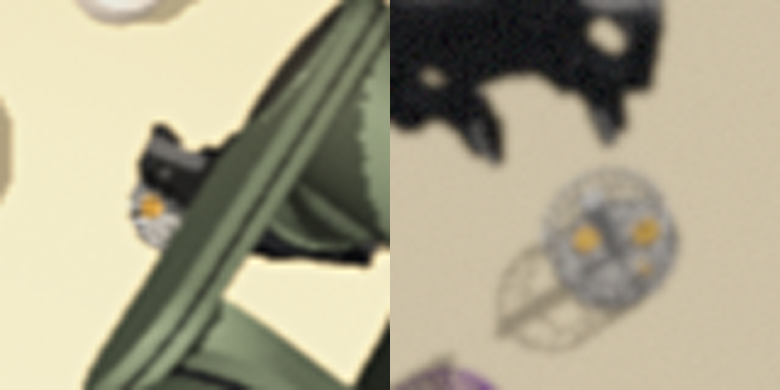

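Basket seen plainly below the open fingers (scene crop (610,240)), plain and not purple. I had mistyped a turn, but it was clipped to 8.6° of yaw, which does no harm. Checking that it has settled, then descending.

>>> arm_command --targets '[[0, [-5, 0, 0], [0, 0, 0]], [0, [-4, 0, 0], [0, 0, 0]], [0, [0, 0, 0], [0, 0, 0]]]'

```text
t: 4.15
tool_pos: [0.5387, -0.2829, 0.1181]
tool_rot: [0.636, 3.073, -0.002]
contact_force: [0.4, -0.6, 0.7]
gripper_width: 0.498
```

```bash
python3 -c "
from h import *
go(.533,-.277,.040)"
```

```text
t 4.15 tcp [ 0.5387 -0.2829  0.1181] yaw 156.6 tilt [ 0.003 -0.002 -1.   ] F [ 0.4 -0.6  0.7] w 0.498
shift mm [ 7.9  3.2 78. ] turn z rad None
```

>>> arm_command --targets '[[0, [4, 2, 10], [0, 0, 0]], [0, [4, 1, 20], [0, 0, 0]], [0, [0, 0, 20], [0, 0, 0]], [0, [0, 0, 15], [0, 0, 0]], [0, [0, 0, 10], [0, 0, 0]], [0, [0, 0, 3], [0, 0, 0]], [0, [0, 0, 0], [0, 0, 0]], [0, [0, 0, 0], [0, 0, 0]]]'

```text
t: 4.95
tool_pos: [0.5318, -0.2767, 0.0391]
tool_rot: [0.637, 3.075, -0.001]
contact_force: [-0.5, 0.1, 1.3]
gripper_width: 0.502
```

```bash
python3 -c "
from h import *
go(.533,-.277,.040)"
```

```text
t 4.95 tcp [ 0.5318 -0.2767  0.0391] yaw 156.6 tilt [ 0.001 -0.001 -1.   ] F [-0.5  0.1  1.3] w 0.502
shift mm [-1.2  0.2 -0.9] turn z rad None
```

>>> arm_command --targets '[[0.3, [0, 0, 0], [0, 0, 0]], [0.6, [0, 0, 0], [0, 0, 0]], [1, [0, 0, 0], [0, 0, 0]], [1, [0, 0, 0], [0, 0, 0]], [1, [0, 0, 0], [0, 0, 0]], [1, [0, 0, 0], [0, 0, 0]]]' --squeeze 30

```text
t: 5.55
tool_pos: [0.5315, -0.2764, 0.0389]
tool_rot: [0.637, 3.075, -0.001]
contact_force: [0.5, 0.9, 3.1]
gripper_width: 0.128
```

Run:
```python
from h import *
go(.564,.011,.25)
im=env.snapshot("scene"); r,q=map(int,proj("scene",[.533,-.279,.04]))
cv2.imwrite("pics/b2.png",cv2.resize(im[r-40:r+40,q-40:q+40],(400,400),interpolation=cv2.INTER_CUBIC))
```

```text
t 5.55 tcp [ 0.5315 -0.2764  0.0389] yaw 156.6 tilt [ 0.001 -0.001 -1.   ] F [0.5 0.9 3.1] w 0.128
shift mm [  84.2  276.6 -211.2] turn z rad None
```

View pics/b2.png

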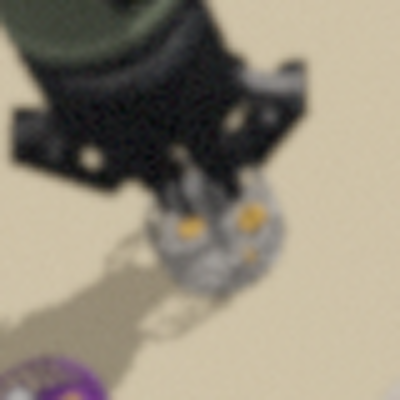

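Post gripped (opening about 11 mm). Lifting and carrying over the dryer.

>>> arm_command --targets '[[1, [0, 0, -10], [0, 0, 0]], [1, [0, 0, -25], [0, 0, 0]], [1, [0, 0, -35], [0, 0, 0]], [1, [0, 0, -40], [0, 0, 0]], [1, [0, 0, -40], [0, 0, 0]], [1, [0, 0, -35], [0, 0, 0]], [1, [7, 20, -10], [0, 0, 0]], [1, [9, 30, 0], [0, 0, 0]]]'

```text
t: 6.4
tool_pos: [0.5373, -0.2257, 0.2367]
tool_rot: [0.641, 3.07, -0.004]
contact_force: [0.0, 1.2, -1.8]
gripper_width: 0.126
```

>>> arm_command --targets '[[1, [10, 35, 0], [0, 0, 0]], [1, [12, 40, 0], [0, 0, 0]], [1, [12, 40, 0], [0, 0, 0]], [1, [12, 40, 0], [0, 0, 0]], [1, [10, 35, 0], [0, 0, 0]], [1, [8, 25, 0], [0, 0, 0]], [1, [4, 11, 0], [0, 0, 0]], [1, [0, 0, 0], [0, 0, 0]]]'

```text
t: 7.2
tool_pos: [0.5632, 0.0116, 0.233]
tool_rot: [-0.634, -3.076, 0.001]
contact_force: [0.2, -0.0, -1.5]
gripper_width: 0.127
```

Run:
```python
from h import *
go(.564,.011,.2)
p0=env.get_obs()["tool_pos"]
for c in("top","scene"):
    im=env.snapshot(c); cv2.imwrite(f"pics/d_{c}.png",im)
    for n,z in(("basket_center",p0[2]-.007),("collar_top",.128)):
        for p in env.pinpoint(n,c)[:2]: print(n,c,round(p["score"],2),np.round(p["centre"],1),ray(c,*p["centre"],z).round(4))
im=cv2.imread("pics/d_scene.png"); r,q=map(int,proj("scene",[.564,.011,.17]))
a=cv2.resize(im[r-60:r+60,q-60:q+60],(390,390),interpolation=cv2.INTER_CUBIC)
im=cv2.imread("pics/d_top.png"); r,q=map(int,proj("top",[.564,.011,.17]))
b=cv2.resize(im[r-50:r+50,q-50:q+50],(390,390),interpolation=cv2.INTER_CUBIC)
cv2.imwrite("pics/d1.png",np.hstack([a,b]))
```

```text
t 7.2 tcp [0.5632 0.0116 0.233 ] yaw 156.7 tilt [-0.001 -0.    -1.   ] F [ 0.2 -0.  -1.5] w 0.127
shift mm [-0.9 -0.2 33. ] turn z rad None
basket_center top 0.83 [177.7 395.2] [ 0.569  -0.3234  0.226 ]
basket_center top 0.37 [176.9 262.2] [0.5644 0.0143 0.226 ]
collar_top top 0.83 [182.2 262.3] [0.5627 0.0134 0.128 ]
basket_center scene 0.95 [312.2 116.3] [ 0.6732 -0.3582  0.226 ]
basket_center scene 0.57 [174.3 257.9] [0.5655 0.0111 0.226 ]
collar_top scene 0.91 [197.3 256. ] [0.5566 0.0125 0.128 ]
```

View pics/d1.png

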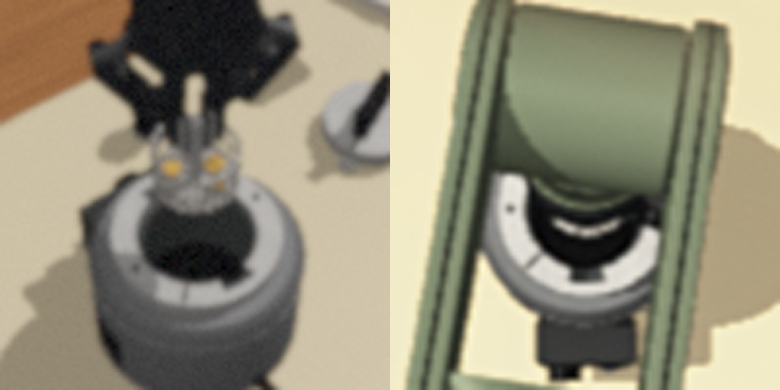

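Scene crop: the basket hangs upright from the fingers, centred over the bore, and the collar estimates agree with (0.563, 0.0115) to within a few mm. Lowering.

>>> arm_command --targets '[[1, [0, 0, 10], [0, 0, 0]], [1, [0, 0, 20], [0, 0, 0]], [1, [0, 0, 25], [0, 0, 0]], [1, [0, 0, 25], [0, 0, 0]], [1, [0, 0, 25], [0, 0, 0]], [1, [0, 0, 20], [0, 0, 0]], [1, [0, 0, 10], [0, 0, 0]], [1, [0, 0, 0], [0, 0, 0]]]'

```text
t: 8.3
tool_pos: [0.5619, 0.0103, 0.0961]
tool_rot: [-0.638, -3.072, 0.001]
contact_force: [0.4, -0.1, -1.6]
gripper_width: 0.128
```

>>> arm_command --targets '[[1, [0, 0, 4], [0, 0, 0]], [1, [0, 0, 4], [0, 0, 0]], [1, [0, 0, 3], [0, 0, 0]], [1, [0, 0, 2], [0, 0, 0]], [1, [0, 0, 0], [0, 0, 0]]]'

```text
t: 8.8
tool_pos: [0.5637, 0.0105, 0.0853]
tool_rot: [-0.638, -3.076, 0.0]
contact_force: [0.3, 0.2, -1.4]
gripper_width: 0.125
```

>>> arm_command --targets '[[1, [0, 0, 1], [0, 0, 0]], [1, [0, 0, 1], [0, 0, 0]], [1, [0, 0, 0], [0, 0, 0]]]'

```text
t: 9.1
tool_pos: [0.5636, 0.0105, 0.0832]
tool_rot: [-0.638, -3.076, 0.0]
contact_force: [0.2, -0.5, -1.5]
gripper_width: 0.128
```

>>> arm_command --targets '[[1, [0, 0, 1], [0, 0, 0]], [1, [0, 0, 1], [0, 0, 0]], [1, [0, 0, 0], [0, 0, 0]]]'

```text
t: 9.4
tool_pos: [0.564, 0.0106, 0.0829]
tool_rot: [0.637, 3.076, 0.0]
contact_force: [-4.5, 0.5, 7.8]
gripper_width: 0.13
```

Run:
```python
from h import *
go(.564,.011,.2)
im=env.snapshot("scene"); r,q=map(int,proj("scene",[.564,.011,.12]))
cv2.imwrite("pics/e1.png",cv2.resize(im[r-50:r+50,q-50:q+50],(500,500),interpolation=cv2.INTER_CUBIC))
for n in ("collar_top","rotor_seat"):
  for p in env.pinpoint(n,"scene")[:2]: print(n,round(p["score"],2),np.round(p["centre"],1),ray("scene",*p["centre"],.128).round(4))
```

```text
t 9.4 tcp [0.564  0.0106 0.0829] yaw 156.6 tilt [ 0.  0. -1.] F [-4.5  0.5  7.8] w 0.13
shift mm [ 1.000e-01  4.000e-01 -1.171e+02] turn z rad None
collar_top 0.82 [197.8 257.6] [0.5599 0.0148 0.128 ]
rotor_seat 0.78 [216.3 255. ] [ 0.5987 -0.0194  0.128 ]
```

Contact at z≈0.083 with about 8 N, so the basket is down on the plate. I'll open only part way (the bore limits it), then lift out.

>>> arm_command --targets '[[0.6, [0, 0, -1], [0, 0, 0]], [0.45, [0, 0, 0], [0, 0, 0]], [0.45, [0, 0, 0], [0, 0, 0]], [0.45, [0, 0, 0], [0, 0, 0]], [0.45, [0, 0, 0], [0, 0, 0]], [0.45, [0, 0, 0], [0, 0, 0]]]'

```text
t: 10.15
tool_pos: [0.5636, 0.0104, 0.0821]
tool_rot: [-0.638, -3.076, 0.0]
contact_force: [-0.1, -0.0, -1.3]
gripper_width: 0.279
```

```bash
python3 -c "
from h import *
go(.564,.011,.2)"
```

```text
t 10.15 tcp [0.5636 0.0104 0.0821] yaw 156.6 tilt [-0.  0. -1.] F [-0.1 -0.  -1.3] w 0.279
shift mm [-1.000e-01  7.000e-01 -1.179e+02] turn z rad None
```

>>> arm_command --targets '[[0.45, [0, 0, -5], [0, 0, 0]], [0.45, [0, 0, -10], [0, 0, 0]], [0.45, [0, 0, -20], [0, 0, 0]], [0.45, [0, 0, -30], [0, 0, 0]], [0.45, [0, 0, -30], [0, 0, 0]], [0.45, [0, 0, -30], [0, 0, 0]], [0.45, [0, 0, -20], [0, 0, 0]], [0.45, [0, 0, 0], [0, 0, 0]]]'

```text
t: 10.95
tool_pos: [0.5666, 0.0101, 0.2325]
tool_rot: [0.636, 3.067, 0.001]
contact_force: [-0.2, 0.6, 0.8]
gripper_width: 0.277
```

Run:
```python
from h import *
go(.491,.249,.2,115)
im=env.snapshot("scene"); r,q=map(int,proj("scene",[.564,.011,.15]))
cv2.imwrite("pics/e2.png",cv2.resize(im[r-55:r+55,q-55:q+55],(500,500),interpolation=cv2.INTER_CUBIC))
for p in env.pinpoint("basket_center","scene")[:3]: print(round(p["score"],2),np.round(p["centre"],1),ray("scene",*p["centre"],.078).round(4))
```

```text
t 10.95 tcp [0.5666 0.0101 0.2325] yaw 156.6 tilt [ 0.01  -0.001 -1.   ] F [-0.2  0.6  0.8] w 0.277
shift mm [164.6 189.1  31.5] turn z rad 0.726
0.75 [316.  115.8] [ 0.6093 -0.3776  0.078 ]
0.59 [213.6 254.9] [0.5664 0.0026 0.078 ]
```

View pics/e2.png

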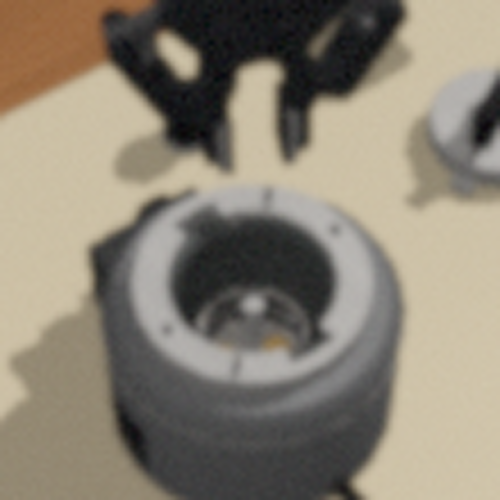

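Basket stands upright on the rotor inside the bore, fingers clear. Moving over the lid.

>>> arm_command --targets '[[0, [16, 19, 0], [0, 0, 0]], [0, [30, 34, 0], [0, 0, 0]], [0, [32, 37, 0], [0, 0, 0]], [0, [32, 37, 0], [0, 0, 0]], [0, [30, 34, 0], [0, 0, 0]], [0, [18, 21, 0], [0, 0, 0]], [0, [5, 6, 0], [0, 0, 0.13]], [0, [0, 0, 0], [0, 0, 0.14]]]'

```text
t: 11.85
tool_pos: [0.4867, 0.2491, 0.2248]
tool_rot: [-1.048, -2.958, 0.004]
contact_force: [-0.4, 0.1, 0.3]
gripper_width: 0.503
```

>>> arm_command --targets '[[0, [0, 0, 10], [0, 0, 0.14]], [0, [0, 0, 20], [0, 0, 0.14]], [0, [0, 0, 25], [0, 0, 0.14]], [0, [0, 0, 25], [0, 0, 0.036]], [0, [0, 0, 20], [0, 0, 0]], [0, [0, 0, 5], [0, 0, 0]], [0, [0, 0, 0], [0, 0, 0]], [0, [0, 0, 0], [0, 0, 0]]]'

```text
t: 12.65
tool_pos: [0.4892, 0.2478, 0.1226]
tool_rot: [1.688, 2.649, 0.0]
contact_force: [0.2, -0.6, 0.6]
gripper_width: 0.497
```

Run:
```python
from h import *
go(.491,.249,.025,115)
r,q=map(int,proj("scene",[.564,.011,.15])); print("post top",ray("scene",r-55+300/4.545,q-55+253/4.545,.110))
im=env.snapshot("scene"); env.snapshot("top"); r,q=map(int,proj("scene",[.491,.249,.06]))
cv2.imwrite("pics/f1.png",cv2.resize(im[r-40:r+40,q-40:q+40],(480,480),interpolation=cv2.INTER_CUBIC))
for c in("top","scene"):
  for p in env.pinpoint("lid_center",c)[:2]: print(c,round(p["score"],2),np.round(p["centre"],1),ray(c,*p["centre"],.026).round(4))
```

```text
t 12.65 tcp [0.4892 0.2478 0.1226] yaw 115.0 tilt [ 0.  0. -1.] F [ 0.2 -0.6  0.6] w 0.497
shift mm [ 0.3  2.1 97.6] turn z rad -0.0
post top [0.5669693  0.01023091 0.11      ]
top 0.85 [208.3 182.7] [0.4916 0.2496 0.026 ]
top 0.22 [250.1 299.8] [ 0.374  -0.1022  0.026 ]
scene 0.82 [162.1 308.6] [0.4833 0.2459 0.026 ]
scene 0.32 [217.9 256. ] [0.5516 0.0162 0.026 ]
```

View pics/f1.png

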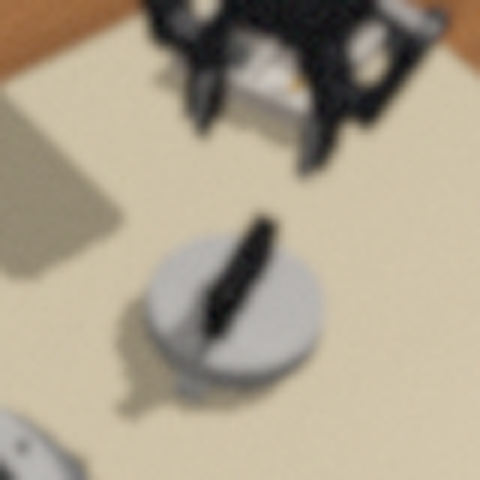

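Lid untouched below, bar parallel to the pads, post top measured at (0.567, 0.010), i.e. within a few mm of the axis. Descending and gripping the bar.

>>> arm_command --targets '[[0, [0, 1, 12], [0, 0, 0]], [0, [0, 0, 25], [0, 0, 0]], [0, [0, 0, 25], [0, 0, 0]], [0, [0, 0, 20], [0, 0, 0]], [0, [0, 0, 12], [0, 0, 0]], [0, [0, 0, 3], [0, 0, 0]], [0, [0, 0, 0], [0, 0, 0]], [0, [0, 0, 0], [0, 0, 0]]]'

```text
t: 13.65
tool_pos: [0.4908, 0.2485, 0.0263]
tool_rot: [1.688, 2.648, 0.003]
contact_force: [-0.5, -0.2, 0.9]
gripper_width: 0.5
```

>>> arm_command --targets '[[0.3, [0, 0, 0], [0, 0, 0]], [0.6, [0, 0, 0], [0, 0, 0]], [1, [0, 0, 0], [0, 0, 0]], [1, [0, 0, 0], [0, 0, 0]], [1, [0, 0, 0], [0, 0, 0]], [1, [0, 0, 0], [0, 0, 0]]]' --squeeze 70

```text
t: 14.25
tool_pos: [0.491, 0.2486, 0.0265]
tool_rot: [1.687, 2.648, 0.003]
contact_force: [0.3, 0.1, 5.5]
gripper_width: 0.146
```

```bash
python3 -c "
from h import *
go(.491,.249,.025,115)"
```

```text
t 14.25 tcp [0.491  0.2486 0.0265] yaw 115.0 tilt [ 0.003  0.001 -1.   ] F [0.3 0.1 5.5] w 0.146
shift mm [0.4 0.1 1.5] turn z rad -0.0
```

>>> arm_command --targets '[[1, [0, 0, -8], [0, 0, 0]], [1, [0, 0, -20], [0, 0, 0]], [1, [0, 0, -30], [0, 0, 0]], [1, [0, 0, -35], [0, 0, 0]], [1, [0, 0, -35], [0, 0, 0]], [1, [0, 0, -35], [0, 0, 0]], [1, [0, 0, -30], [0, 0, -0.06]], [1, [0, 0, -12], [0, 0, -0.12]]]'

```text
t: 15.05
tool_pos: [0.4906, 0.2485, 0.2336]
tool_rot: [1.436, 2.791, 0.005]
contact_force: [-0.0, 1.0, -2.3]
gripper_width: 0.15
```

>>> arm_command --targets '[[1, [0, 0, 0], [0, 0, -0.14]], [1, [0, 0, 0], [0, 0, -0.14]], [1, [0, 0, 0], [0, 0, -0.14]], [1, [0, 0, 0], [0, 0, -0.14]], [1, [0, 0, 0], [0, 0, -0.14]], [1, [0, 0, 0], [0, 0, -0.14]], [1, [0, 0, 0], [0, 0, -0.132]], [1, [0, 0, 0], [0, 0, 0]]]'

```text
t: 15.85
tool_pos: [0.4886, 0.2478, 0.2292]
tool_rot: [0.027, -3.139, 0.001]
contact_force: [-0.7, -1.1, -2.2]
gripper_width: 0.151
```

```bash
python3 -c "
from h import *
go(.564,.011,.23,181)"
```

```text
t 15.85 tcp [0.4886 0.2478 0.2292] yaw -179.0 tilt [-0.003 -0.001 -1.   ] F [-0.7 -1.1 -2.2] w 0.151
shift mm [ -71.4 -238.1   -0.8] turn z rad -0.001
```

>>> arm_command --targets '[[1, [-6, -18, 0], [0, 0, 0]], [1, [-11, -36, 0], [0, 0, 0]], [1, [-12, -40, 0], [0, 0, 0]], [1, [-12, -40, 0], [0, 0, 0]], [1, [-12, -40, 0], [0, 0, 0]], [1, [-10, -36, 0], [0, 0, 0]], [1, [-6, -20, 0], [0, 0, 0]], [1, [-2, -8, 0], [0, 0, 0]]]'

```text
t: 16.65
tool_pos: [0.5647, 0.0092, 0.2297]
tool_rot: [0.018, -3.14, 0.0]
contact_force: [0.1, 0.2, -2.2]
gripper_width: 0.146
```

>>> arm_command --targets '[[1, [0, 0, 15], [0, 0, 0]], [1, [0, 0, 20], [0, 0, 0]], [1, [0, 0, 10], [0, 0, 0]], [1, [0, 0, 0], [0, 0, 0]], [1, [0, 0, 0], [0, 0, 0]]]'

```text
t: 17.15
tool_pos: [0.5645, 0.0124, 0.1849]
tool_rot: [0.029, -3.141, -0.0]
contact_force: [0.1, -0.3, -2.2]
gripper_width: 0.149
```

Run:
```python
from h import *
go(.564,.011,.14,181)
z=env.get_obs()["tool_pos"][2]
for c in("top","scene"):
  im=env.snapshot(c); cv2.imwrite(f"pics/g_{c}.png",im)
  for n,zz in(("lid_center",z),("collar_top",.128)):
    for p in env.pinpoint(n,c)[:1]: print(c,n,round(p["score"],2),np.round(p["centre"],1),ray(c,*p["centre"],zz).round(4))
r,q=map(int,proj("scene",[.564,.011,.15])); im=cv2.imread("pics/g_scene.png"); print(r,q)
cv2.imwrite("pics/g1.png",cv2.resize(im[r-50:r+50,q-50:q+50],(600,600),interpolation=cv2.INTER_CUBIC))
```

```text
t 17.15 tcp [0.5645 0.0124 0.1849] yaw -179.0 tilt [-0.001  0.    -1.   ] F [ 0.1 -0.3 -2.2] w 0.149
shift mm [ 0.5 -1.4 44.9] turn z rad 0.001
top lid_center 0.5 [176.6 263.2] [0.5707 0.0115 0.1849]
top collar_top 0.73 [180.7 262.3] [0.5668 0.0134 0.128 ]
scene lid_center 0.97 [183.5 256.8] [0.5592 0.0128 0.1849]
scene collar_top 0.88 [200.8 259.7] [0.5698 0.014  0.128 ]
194 257
```

View pics/g1.png

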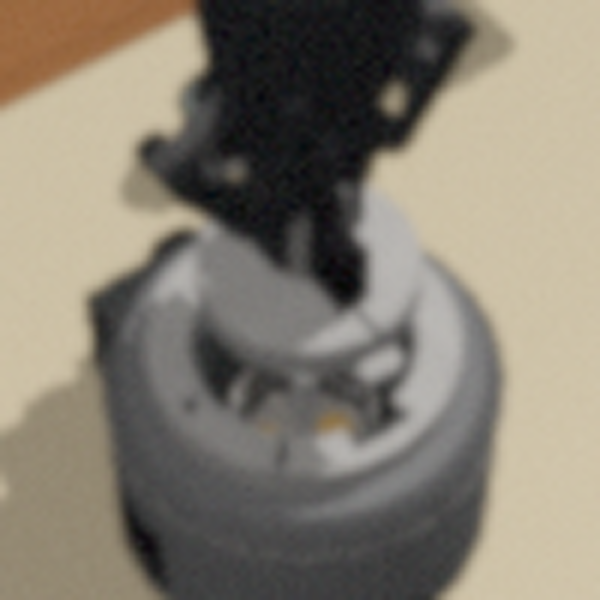

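Run:
```python
from h import *
r0,q0=194,257
e=lambda x,y:(r0-55+y/4.545-.4,q0-55+x/4.545-.4)
g=lambda x,y:(r0-50+y/6-.4,q0-50+x/6-.4)
S=lambda p,z: ray("scene",*p,z).round(4)[:2]
print("notches e2",S(e(315,342),.128),S(e(203,222),.128),"lines",S(e(268,197),.128),S(e(237,367),.128),"dots",S(e(336,230),.128),S(e(167,329),.128))
print("ear g1",S(g(380,362),.164))
def box(c,r,z):
    a=np.linspace(0,2*np.pi,400); P=np.array([proj("scene",[c[0]+r*np.cos(t),c[1]+r*np.sin(t),z]) for t in a])
    return P
P=box((.5645,.0124),.0425,.1784); print("pred disc top in g1 cols",((P[:,1].min()+.4-207)*6).round(),((P[:,1].max()+.4-207)*6).round())
P=box((.5645,.0124),.0425,.164); print("lower: rows max",((P[:,0].max()+.4-144)*6).round(),"cols",((P[:,1].min()+.4-207)*6).round(),((P[:,1].max()+.4-207)*6).round())
P=box((.564,.011),.0445,.128); print("pred opening in e2 x",((P[:,1].min()+.4-202)*4.545).round(),((P[:,1].max()+.4-202)*4.545).round(),"y",((P[:,0].min()+.4-139)*4.545).round(),((P[:,0].max()+.4-139)*4.545).round())
P=box((.564,.011),.062,.128); print("pred collar outer e2 x",((P[:,1].min()+.4-202)*4.545).round(),((P[:,1].max()+.4-202)*4.545).round(),"y",((P[:,0].min()+.4-139)*4.545).round(),((P[:,0].max()+.4-139)*4.545).round())
```

```text
notches e2 [0.6139 0.0143] [0.5197 0.0097] lines [0.5257 0.0474] [ 0.6037 -0.0263] dots [0.5638 0.0643] [ 0.5651 -0.0427]
ear g1 [0.6094 0.0135]
pred disc top in g1 cols 195.0 422.0
lower: rows max 376.0 cols 196.0 420.0
pred opening in e2 x 167.0 339.0 y 209.0 351.0
pred collar outer e2 x 133.0 373.0 y 182.0 381.0
```

Scene crop: lid level, ear at (380,362) over the +x notch. The disc edges match a lid centred on the TCP, and the collar dots and lines give a centre of (0.5645, 0.011). So only a shift of -1.4 mm in y is needed before lowering.

>>> arm_command --targets '[[1, [0, -1.4, 5], [0, 0, 0]], [1, [0, 0, 10], [0, 0, 0]], [1, [0, 0, 10], [0, 0, 0]], [1, [0, 0, 5], [0, 0, 0]], [1, [0, 0, 2], [0, 0, 0]], [1, [0, 0, 0], [0, 0, 0]], [1, [0, 0, 0], [0, 0, 0]]]'

```text
t: 18.15
tool_pos: [0.5652, 0.01, 0.1535]
tool_rot: [-0.027, 3.141, -0.0]
contact_force: [0.7, 0.4, -3.2]
gripper_width: 0.15
```

>>> arm_command --targets '[[1, [0, 0, 2], [0, 0, 0]], [1, [0, 0, 2], [0, 0, 0]], [1, [0, 0, 2], [0, 0, 0]], [1, [0, 0, 1], [0, 0, 0]], [1, [0, 0, 0], [0, 0, 0]]]'

```text
t: 18.65
tool_pos: [0.5647, 0.0101, 0.146]
tool_rot: [0.027, -3.141, -0.0]
contact_force: [-0.5, -0.7, -2.0]
gripper_width: 0.146
```

>>> arm_command --targets '[[1, [0, 0, 2], [0, 0, 0]], [1, [0, 0, 1], [0, 0, 0]], [1, [0, 0, 1], [0, 0, 0]], [1, [0, 0, 0.5], [0, 0, 0]], [1, [0, 0, 0], [0, 0, 0]]]'

```text
t: 19.15
tool_pos: [0.5648, 0.01, 0.1417]
tool_rot: [0.027, -3.141, -0.0]
contact_force: [0.3, -0.2, -2.5]
gripper_width: 0.148
```

>>> arm_command --targets '[[1, [0, 0, 0.7], [0, 0, 0]], [1, [0, 0, 0.7], [0, 0, 0]], [1, [0, 0, 0.7], [0, 0, 0]], [1, [0, 0, 0], [0, 0, 0]]]'

```text
t: 19.55
tool_pos: [0.5648, 0.0101, 0.1395]
tool_rot: [0.027, -3.141, -0.0]
contact_force: [-0.1, -0.3, -2.1]
gripper_width: 0.152
```

>>> arm_command --targets '[[1, [0, 0, 0.7], [0, 0, 0]], [1, [0, 0, 0.7], [0, 0, 0]], [1, [0, 0, 0], [0, 0, 0]]]'

```text
t: 19.85
tool_pos: [0.565, 0.01, 0.1385]
tool_rot: [-0.027, 3.141, -0.0]
contact_force: [-1.2, 0.5, 0.0]
gripper_width: 0.151
```

Contact at z=0.1385, lid seated with ears in the notches. Twisting clockwise (+tool z), gently.

>>> arm_command --targets '[[1, [0, 0, 0.2], [0, 0, 0.05]], [1, [0, 0, 0], [0, 0, 0.08]], [1, [0, 0, 0], [0, 0, 0.08]], [1, [0, 0, 0], [0, 0, 0.08]], [1, [0, 0, 0], [0, 0, 0.06]], [1, [0, 0, 0], [0, 0, 0]]]'

```text
t: 20.45
tool_pos: [0.5654, 0.0102, 0.1385]
tool_rot: [0.52, 3.097, 0.001]
contact_force: [-0.3, 0.6, -0.2]
gripper_width: 0.153
```

```bash
python3 -c "
from h import *
go(.5645,.011,.1385,136);print(env.get_obs()['wrist_torque'])"
```

```text
t 20.45 tcp [0.5654 0.0102 0.1385] yaw 161.0 tilt [ 0.001  0.    -1.   ] F [-0.3  0.6 -0.2] w 0.153
shift mm [1.1 0.5 0. ] turn z rad 0.436
[ 0.10157007 -0.01108778  0.1219681 ]
```

>>> arm_command --targets '[[1, [0, 0, 0], [0, 0, 0.06]], [1, [0, 0, 0], [0, 0, 0.08]], [1, [0, 0, 0], [0, 0, 0.08]], [1, [0, 0, 0], [0, 0, 0.08]], [1, [0, 0, 0], [0, 0, 0.08]], [1, [0, 0, 0], [0, 0, 0.05]], [1, [0, 0, 0], [0, 0, 0]], [1, [0, 0, 0], [0, 0, 0]]]'

```text
t: 21.25
tool_pos: [0.5652, 0.0101, 0.1385]
tool_rot: [1.166, 2.916, 0.0]
contact_force: [0.6, 0.8, 1.0]
gripper_width: 0.146
```

Run:
```python
from h import *
go(.5645,.011,.1385,136);print(env.get_obs()['wrist_torque'])
im=env.snapshot("scene"); r,q=map(int,proj("scene",[.564,.011,.15]))
cv2.imwrite("pics/k1.png",cv2.resize(im[r-50:r+50,q-50:q+50],(600,600),interpolation=cv2.INTER_CUBIC))
for p in env.pinpoint("lid_center","scene")[:1]: print(p["score"],ray("scene",*p["centre"],.140))
```

```text
t 21.25 tcp [0.5652 0.0101 0.1385] yaw 136.4 tilt [ 0.001 -0.    -1.   ] F [0.6 0.8 1. ] w 0.146
shift mm [1.2 0.2 0. ] turn z rad 0.007
[0.07302471 0.00716297 0.1806624 ]
0.66 [ 0.630966  -0.0301369  0.14     ]
```

View pics/k1.png

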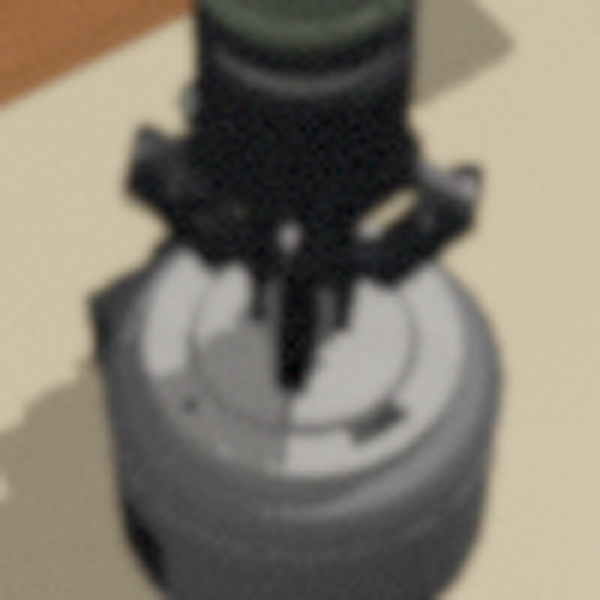

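Picture: lid flush in the collar, its notch empty at (380,420), and the bar pointing at the half-way line near (282,460). Torque of 0.18 N m matches the half-way value. Pausing briefly, then handing in.

>>> arm_command --targets '[[1, [0, 0, 0], [0, 0, 0]], [1, [0, 0, 0], [0, 0, 0]], [1, [0, 0, 0], [0, 0, 0]]]'

```text
t: 21.65
tool_pos: [0.5653, 0.0101, 0.1385]
tool_rot: [1.168, 2.915, 0.0]
contact_force: [-1.4, -0.5, 3.4]
gripper_width: 0.147
```

```bash
python3 -c "
from h import *
go(.5645,.011,.1385,136);print(env.get_obs()['wrist_torque']);print(env.close_job())"
```

```text
t 21.65 tcp [0.5653 0.0101 0.1385] yaw 136.3 tilt [ 0.001 -0.    -1.   ] F [-1.4 -0.5  3.4] w 0.147
shift mm [1.2 0.2 0. ] turn z rad 0.006
[0.15703069 0.0449851  0.23385172]
the job is handed in; nothing more can be done
None
```

The basket is on the rotor, and the lid is in the collar and held about 45° clockwise, at the half-way line. I handed the job in at 21.65 s with the gripper still holding the lid (squeeze set to 70 N). The hand-in gives no verdict.

Last checks:
- **Lid:** the tool is level and 0.1385 m up, which is where the lid met its seat. The last picture shows the lid flush, with its bar pointing at the half-way line. The tool has turned 44.7° since the lid went in.
- **Spring:** the wrist moment about the vertical was 0.18 N m after the twist, as expected half-way. It read 0.23 just before hand-in, which may be noise: the tool's yaw had not moved.
- **Basket:** it stood upright after I let go, its post top about 2–3 mm off the axis. The lid now hides it, so I could not check it again.

What disagreed or went wrong:
- The network's final lid position from the scene camera was clearly wrong, about 8 cm off, so I ignored it and relied on the picture and the tool pose.
- The basket and the lid both touched down about 2 mm lower than I had calculated.
- I mistyped one turn on the way to the basket. It was limited to 8.6° and did no harm.

I did not touch the purple basket or any of the bystanders on purpose, but I took no final picture of the whole bench to confirm they had not moved.

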